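Hang a new label roll and hold the label printer's cover open for threading

TASK

Load the label printer: take the full label roll from its cradle and hang it by its core on the bar of the roll holder behind the printer. Then raise the printer's cover with the fingers and finish while holding it still, about 60 degrees open, so that I can thread the labels - it falls shut by itself, so do not let go. Leave the other things on the bench where they are.

Things in the scene. Friction and masses are not known exactly. Their poses are not given: they have to be found in the camera images.
- roll: full label roll, white paper on a brown core, about 330 g: a ring 110 mm in outside diameter, 40 mm core hole, 50 mm wide. It starts on edge in the cradle, its hole level. Origin at the centre of the hole; y is the level axis of the hole (ends alike). Above the hole the ring is 35 mm thick, so it can be pinched from above across its 50 mm width
- roll_center (a point): centre of the roll (same point as the roll's origin)
- cradle: low cradle fixed on the bench, carrying the roll: two steel rods along its y (12 mm thick, axes 70 mm apart, 30 mm above the bench) between dark end pieces 150 mm apart, 40 mm tall. Origin on the bench under its middle; the roll's axis lies along y, its centre 80 mm and its top 135 mm above the bench
- holder: roll holder fixed behind the printer: flat base, upright at its -y side, level bar along y, 12 mm thick, its axis 120 mm above the bench; free end at y +60 mm, turned up 16 mm above the axis; stop collar to y -38 mm. Origin on the bench under y 0 of the bar. Slide the roll on from the free end to y 0; hung, its centre is 106 mm above the bench. Axes parallel to the printer's
- bar_mid (a point): point on the bar's axis, midway in the holder (y 0), 120 mm above the bench
- printer: desktop label printer fixed on the bench, dark grey case 220 deep (x) x 200 wide (y) x 125 mm tall, light grey cover on top, 160 mm tall in all. Origin under the middle of the case; x points from its front to its rear, so its front face is at x -110 mm; the holder's bar is at x +200 to +210 mm
- cover (a joint): opening angle of the printer's cover, rad: 0 closed, grows as its front rises, stops at 1.3. The cover turns about a level axis along the printer's y. It starts closed, weighs 0.36 to 0.6 kg, has almost no friction and falls shut from any angle; 60 degrees is 1.047
- cover_shell: the light grey cover: 200 mm wide with a clear window and a sloping front; its frame turns with it. Origin on the hinge line in the middle of its width; closed, its axes are parallel to the printer's and its underside lies at z 0
- cover_lip (a point): middle of the lower front edge of the cover's pull lip, made to lift it by. The lip is 110 mm wide (y), 8 mm thick, and closed it stands out 18 mm ahead of the case's front face, its underside 125 mm above the bench, with free space below it. It lies 228 mm from the hinge line
- cover_hinge (a point): point on the hinge line at the middle of the cover's width, 125 mm above the bench, 100 mm behind the middle of the case
- module: bystander: closed dark blue instrument module, 92 x 72 x 24 mm
- housing: bystander: open dark blue module half-shell with a green circuit board in it, 93 x 74 x 26 mm
- driver: bystander: grey electric screwdriver lying down, 210 mm long, 38 mm thick
- spare_roll: bystander: part-used label roll lying flat, 72 mm outside diameter, 50 mm tall
Not all that is in view belongs to the job. Leave any orange look-alike of the roll alone.

How it is judged:
On the way, in this order (a step that is already met when the one before it is completed fails the run):
1. the full roll hangs by its core on the holder's bar, let go (x of roll_center in the frame of holder between -0.012 and 0.012 m and y of roll_center in the frame of holder between -0.035 and 0.045 m and z of roll_center in the frame of holder between 0.098 and 0.113 m and angle between the y axis of roll and the y axis of holder, either way round below 0.25 rad and contact force between roll and holder above 1 N and contact force between roll and the arm below 0.05 N and contact force between roll and the fingers below 0.05 N and value of joint cover below 0.2 rad), for 0.3 s.
2. the cover is held about 60 degrees open by the fingers (value of joint cover between 0.907 and 1.187 rad and contact force between cover_shell and the fingers above 0.15 N), for 0.3 s.
At the end, for the whole second after the job is handed in: The full roll hangs at rest by its core on the bar (axis within 0.25 rad of the bar, centre 98 to 113 mm up and within 12 mm of below it), untouched by the robot; the cover stands still at 60 degrees within 8, pushed by the fingers with over 0.15 N, propped by no loose thing (all of step 2 and x of roll_center in the frame of holder between -0.012 and 0.012 m and y of roll_center in the frame of holder between -0.035 and 0.045 m and z of roll_center in the frame of holder between 0.098 and 0.113 m and angle between the y axis of roll and the y axis of holder, either way round below 0.25 rad and contact force between roll and holder above 1 N and contact force between roll and the arm below 0.05 N and contact force between roll and the fingers below 0.05 N and linear speed of roll below 0.05 m/s and velocity of joint cover between -0.06 and 0.06 rad/s and contact force between cover_shell and roll below 0.05 N and contact force between cover_shell and module below 0.05 N and contact force between cover_shell and housing below 0.05 N and contact force between cover_shell and driver below 0.05 N and contact force between cover_shell and spare_roll below 0.05 N); the arm keeps its last pose, push and grip.
It fails at once if a bystander was moved by more than 30 mm (distance of any of module, housing, driver, spare_roll from where it was at the start of the episode above 0.03 m).
It also fails if it takes over 72 s, if anything falls off the work surface, if the arm or the gripper's body presses on something with over 40 N, if the wrist force passes 120 N, or if a joint passes its speed limit or range.

ROBOT

A 6-joint arm with a two-finger parallel gripper is mounted at the origin on the work surface. World frame = base frame: x ahead of the robot, y to its left, z up, the work surface at z = 0. Lengths are in m, angles in rad, forces in N, time in s.
With the tool pointing down it reaches from about 0.325 to 0.75 m from the base axis. Payload 7.6 kg.
Tool frame: the origin (TCP) lies at the very end of the fingers, on their centre line; the grasp point (between the pads) lies 19 mm behind it (ctrl.grip_depth is the distance from the TCP to the grasp point, in m); z points along the fingers, y is the line along which they close (so a half turn about z gives the same grasp; the last joint's range is limited). The gripper opens to 85 mm and grips with 20 to 120 N. Pads are 22 mm wide; open, the fingers measure 114 mm over their backs; the gripper's body (76 mm by 85 mm) begins 54 mm behind the grasp point. The pads swing forward as they close: fully open they stand 13 mm farther back than shut.
Start: joints at [-1.283, 0.052, 1.401, -0, 1.689, -0.07], TCP at [0.184, -0.492, 0.231] pointing down, gripper open.
Joint ranges: [-2.9, 2.9], [-0.91, 2.17], [0.12, 2.37], [-1.06, 4.2], [0.26, 2.73], [-2.93, 2.93]. Speed limits (rad/s): [2.57, 2.57, 3.01, 3.14, 3.14, 3.14].

INTERFACE

Orientations are given as a rotation vector (axis times angle).
In Python, from cell import monitor, viewer, order, ctrl gives the robot as it stands.
- The arm moves only by the tool arm_command, never from a script. Its argument "steps" is one flat list of numbers, 6 for each row, row after row: the shift along the tool's x, y, z each as a share of 0.25 m, from -1 to 1, then the turn, a rotation vector about the tool's x, y, z each as a share of 45 degrees, from -1 to 1. A call has 1 to 20 rows; each row shifts and turns the commanded pose from where the row before left it, along the tool's axes as they then stand; what a row does not reach is not made up. A row lasts 1/12 s, in which the tool goes at most 41.7 mm and 7.16 degrees, less where a joint would pass 70% of its speed; a pose out of reach is approached as far as the arm can. A call with a number of a shift or a turn outside -1 to 1 is refused whole. A call with a gripper value outside its range is refused whole. "fingers" is the finger opening in mm, from 0 to 85.4, set as the call begins (left out, the last holds). The fingers move at their own pace and stop on an object; the grip force is fixed at half the most. Time passes only in rows, so rows that do not move let the fingers close. It gives the time, the measured TCP pose, the force, the opening and the grip force at its end, in the units of the state.
- monitor.get_obs(): the state, without advancing time (a new reading comes with each control period).
- viewer.snapshot(name): name is "scene" or "top" or "wrist"; returns (picture, depth): 480x640x3 uint8, red, green, blue; 480x640 float32, m along the optical axis (not along the pixel's ray), 0 where there is no reading.
- viewer.camera_info(name): a dict with "mtx" (3x3 intrinsics, pixels), "cam_to_world" (4x4, takes a point from camera to world coordinates); the wrist camera has in their place "mount" (4x4, takes a point from camera to tool coordinates, whose origin is the TCP and whose axes are the flange's). Camera axes: x right, y up, looking along -z (the intrinsics and any distortion apply to the point x, -y, -z); pixel columns grow to the right and rows downward; lengths in m; the calibration is good to about 2 mm. A picture is of the moment at which its call begins: read the wrist's pose just before it. camera_info takes no time and is no camera call.
- order.close_job(): hands the job in; it is judged then, once.
The state is a dict: "clock": time; "joint_positions": joint angles; "qvel": joint speeds; "joint_efforts": joint torques, N m; "position": TCP position; "tcp_rot": TCP orientation; "contact_force": force on the tool from outside, world axes, zero at the start; "torque": the same for the moment, N m; "opening": opening from 0.0 (shut) to 1.0 (fully open); "grip_force": force on a finger pad.
Only numpy, scipy, OpenCV 4.12 (cv2) and the standard library are available. Lean on these libraries where they do the work, as an engineer would, in place of code of your own. Each camera call takes 0.05 s, during which the arm holds its last target. There are 200 camera calls.

## Working session

There is one attempt and no reset: what is moved stays moved. The work goes in short steps, Python scripts to look and compute and a tool call to move; the robot and the scene stay as the last step left them, time stands still between calls to the robot, and variables do not carry over. Pictures are saved under pics/ and viewed, at most 10 in all, crops included, and the job is handed in when it is done.

Besides the shell and the picture viewer there is one more tool, called after "Emit:" as name(argument=value, ...), one argument or row to a line, values as JSON. arm_command: Moves the arm, as the interface text tells. Its arguments: {"type":"object","properties":{"steps":{"type":"array","items":{"type":"number"}},"fingers":{"type":"number"}},"required":["steps"]}

```bash
mkdir -p pics; ls; python3 - <<'E'
from cell import monitor, viewer
import cv2, numpy as np
print(monitor.get_obs())
ims=[]
for n in ["scene","top"]:
    p,d=viewer.snapshot(n); np.savez(f"pics/{n}0.npz",p=p,d=d); cv2.imwrite(f"pics/{n}0.png",p[:,:,::-1])
    i=viewer.camera_info(n); print(n,np.array(i["mtx"]).round(1).tolist(),np.array(i["cam_to_world"]).round(3).tolist(),[k for k in i], d.min(),d.max())
i=viewer.camera_info("wrist");print(i)
E
```

```text
pics
{'clock': 0.0, 'joint_positions': array([-1.28331491e+00,  5.28495663e-02,  1.40173932e+00,  3.67192920e-05,
        1.68856747e+00, -7.02668752e-02]), 'qvel': array([ 9.58535458e-04,  7.24661918e-04, -8.33186866e-04, -4.36141490e-04,
       -9.04914471e-05,  3.62786431e-05]), 'joint_efforts': array([-4.04433376e-04, -3.81666040e+01, -3.60188949e+01, -8.60233604e-05,
        6.12948759e-03, -4.73059288e-05]), 'position': array([ 0.18380069, -0.49145981,  0.23045835]), 'tcp_rot': array([-3.08993260e+00, -5.58687141e-01,  2.09193413e-04]), 'contact_force': array([ 0.13008152, -0.33053095,  0.19786383]), 'torque': array([ 0.00443398,  0.00030539, -0.03970704]), 'grip_force': 0.0, 'opening': 1.0001617546294854}
scene [[509.8, 0.0, 317.3], [0.0, 509.8, 243.5], [0.0, 0.0, 1.0]] [[0.361, -0.585, 0.726, 1.398], [0.932, 0.216, -0.29, -0.29], [0.013, 0.782, 0.623, 0.835], [0.0, 0.0, 0.0, 1.0]] ['mtx', 'cam_to_world'] 0.0 3.7481523
top [[457.7, 0.0, 323.3], [0.0, 457.7, 239.4], [0.0, 0.0, 1.0]] [[-0.062, 0.977, -0.204, 0.34], [-0.998, -0.06, 0.017, 0.058], [0.004, 0.205, 0.979, 0.944], [0.0, 0.0, 0.0, 1.0]] ['mtx', 'cam_to_world'] 0.0 1.9501156
{'mtx': array([[396.48643469,   0.        , 319.91307822],
       [  0.        , 396.48643469, 239.41266781],
       [  0.        ,   0.        ,   1.        ]]), 'mount': array([[-4.05111449e-04,  9.57779221e-01,  2.87504433e-01,
         7.33600332e-02],
       [ 9.99999381e-01,  8.99633146e-05,  1.10936100e-03,
        -1.94720385e-03],
       [ 1.03665806e-03,  2.87504705e-01, -9.57778664e-01,
        -1.42246964e-01],
       [ 0.00000000e+00,  0.00000000e+00,  0.00000000e+00,
         1.00000000e+00]])}
```

View pics/scene0.png

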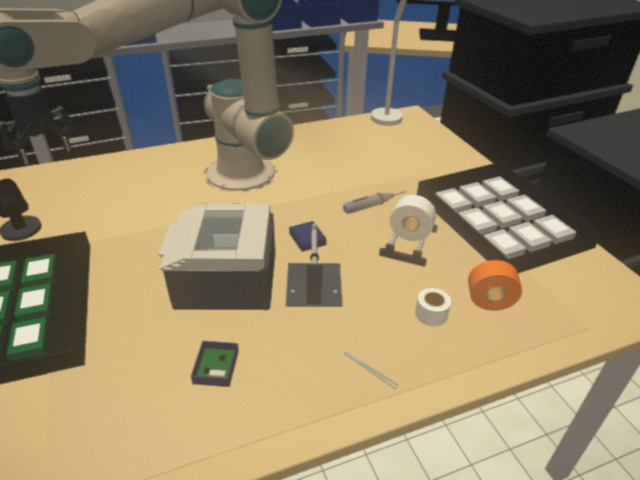

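View pics/top0.png

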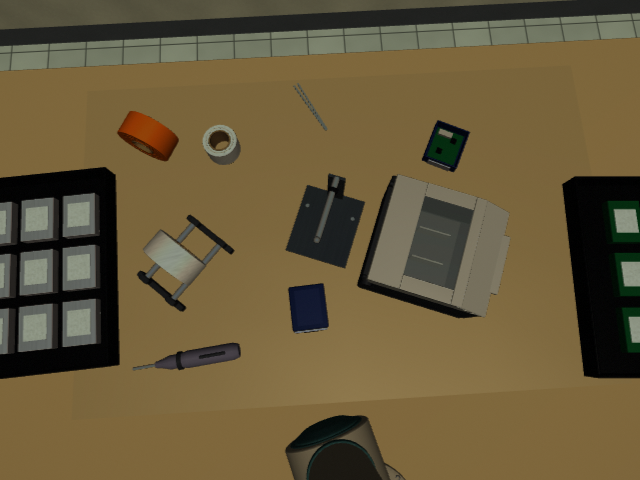

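The roll sits in the cradle at scene (412,218) / top (175,257). Look-alikes are the spare roll (433,305)/(221,145) and the orange roll (495,285)/(148,136). The white upright roll on the two rods is the one I want. The holder bar runs top (335,187) to its free end (317,240), the module is at (309,308), and the printer lip is at (503,265).

```bash
cat > h.py <<'E'
import numpy as np, cv2
from cell import viewer, monitor
from scipy.spatial.transform import Rotation as R
def cloud(n,d,T=None):
    i=viewer.camera_info(n); K=np.array(i["mtx"]); T=np.array(i["cam_to_world"]) if T is None else T
    v,u=np.mgrid[:480,:640]
    P=np.stack([(u-K[0,2])/K[0,0]*d,-(v-K[1,2])/K[1,1]*d,-d],-1)
    W=P@T[:3,:3].T+T[:3,3]; W[d<=0]=np.nan; return W
def ray(n,u,v,z,T=None):
    i=viewer.camera_info(n); K=np.array(i["mtx"]); T=np.array(i["cam_to_world"]) if T is None else T
    r=T[:3,:3]@np.array([(u-K[0,2])/K[0,0],-(v-K[1,2])/K[1,1],-1]); o=T[:3,3]
    return o+r*(z-o[2])/r[2]
def project(n,p,T=None):
    i=viewer.camera_info(n); K=np.array(i["mtx"]); T=np.array(i["cam_to_world"]) if T is None else T
    c=T[:3,:3].T@(np.asarray(p)-T[:3,3]); return K[0,2]-K[0,0]*c[0]/c[2], K[1,2]+K[1,1]*c[1]/c[2]
def wristT():
    o=monitor.get_obs(); T=np.eye(4); T[:3,:3]=R.from_rotvec(o["tcp_rot"]).as_matrix(); T[:3,3]=o["position"]
    return T@np.array(viewer.camera_info("wrist")["mount"])
E
python3 - <<'E'
from h import *
for n,boxes in {"top":dict(table=(380,330,420,380),roll=(140,225,210,290),holder=(285,170,367,270),lip=(480,220,515,300),cover=(355,170,515,320)),"scene":dict(table=(250,400,330,440),roll=(385,190,440,250),holder=(285,215,345,310))}.items():
    f=np.load(f"pics/{n}0.npz"); W=cloud(n,f["d"])
    for k,(a,b,c,e) in boxes.items():
        w=W[b:e,a:c].reshape(-1,3); w=w[~np.isnan(w[:,0])]
        print(n,k,len(w),np.percentile(w[:,2],[1,50,90,99,100]).round(4))
        if k=="table": continue
        zs={"roll":(.12,.15),"holder":(.09,.15),"lip":(.12,.139),"cover":(.14,.175)}[k]
        s=w[(w[:,2]>zs[0])&(w[:,2]<zs[1])]
        (c0,sz,an)=cv2.minAreaRect(s[:,:2].astype(np.float32)); print("  rect",np.round(c0,4),np.round(sz,4),round(an,1),len(s),s.mean(0).round(4))
        print(cv2.boxPoints((c0,sz,an)).round(4).tolist())
E
```

```text
top table 1993 [-0.0017  0.002   0.0042  0.0057  0.0073]
top roll 4537 [-0.0014  0.0218  0.1331  0.1366  0.1397]
  rect [0.502 0.327] [0.0785 0.0504] 48.2 1136 [0.5002 0.3245 0.1308]
[[0.4571000039577484, 0.31450000405311584], [0.49470001459121704, 0.2809000015258789], [0.546999990940094, 0.3395000100135803], [0.5094000101089478, 0.37310001254081726]]
top holder 8173 [-0.0015  0.0036  0.0079  0.1282  0.1382]
  rect [0.5404 0.0227] [0.1936 0.0881] 11.4 600 [0.5748 0.0268 0.1234]
[[0.43689998984336853, 0.046799998730421066], [0.45419999957084656, -0.039500001817941666], [0.6439999938011169, -0.00139999995008111], [0.6266000270843506, 0.08500000089406967]]
top lip 2793 [-0.0011  0.1349  0.1505  0.1594  0.1647]
  rect [ 0.4535 -0.2652] [0.0302 0.1546] 70.5 884 [ 0.448  -0.2649  0.1347]
[[0.37549999356269836, -0.25360000133514404], [0.5213000178337097, -0.3052999973297119], [0.5314000248908997, -0.2768000066280365], [0.3856000006198883, -0.22509999573230743]]
top cover 23919 [-0.0012  0.1472  0.1614  0.1631  0.1667]
  rect [ 0.4869 -0.1583] [0.2082 0.201 ] 69.2 12776 [ 0.4848 -0.1524  0.1585]
[[0.35600000619888306, -0.2199999988079071], [0.5437999963760376, -0.2913999855518341], [0.6177999973297119, -0.09669999778270721], [0.42989999055862427, -0.025299999862909317]]
scene table 3180 [-0.0041 -0.0004  0.0017  0.0031  0.0053]
scene roll 3285 [-0.0033  0.0391  0.1241  0.1338  0.1362]
  rect [0.5056 0.3275] [0.075  0.0547] 51.5 407 [0.5093 0.3254 0.1286]
[[0.4609000086784363, 0.31520000100135803], [0.503600001335144, 0.28110000491142273], [0.5504000186920166, 0.33980000019073486], [0.5076000094413757, 0.37380000948905945]]
scene holder 5673 [-0.0034  0.0022  0.062   0.1262  0.1361]
  rect [0.5733 0.0359] [0.0327 0.1361] 67.2 429 [0.6007 0.0224 0.1168]
[[0.5041999816894531, 0.0471000000834465], [0.6297000050544739, -0.005499999970197678], [0.642300009727478, 0.02459999918937683], [0.5167999863624573, 0.07729999721050262]]
```

```bash
python3 - <<'E'
import cv2
a=cv2.imread("pics/top0.png"); b=cv2.imread("pics/scene0.png")
A=cv2.resize(a[165:325,280:520],None,fx=2.5,fy=2.5,interpolation=cv2.INTER_CUBIC)
import numpy as np
B=cv2.resize(a[205:320,130:245],None,fx=2.5,fy=2.5,interpolation=cv2.INTER_CUBIC)
C=np.zeros((590,790,3),np.uint8); C[:A.shape[0],:A.shape[1]]=A
B=B[:,:190] if False else cv2.resize(B,(190,190)); C[400:590,:190]=B
C[400:590,200:400]=cv2.resize(b[185:265,375:460],(200,190)); C[400:590,410:700]=cv2.resize(b[215:310,280:350],(290,190)) if False else cv2.resize(b[215:310,280:375],(290,190))
cv2.imwrite("pics/crop1.png",C)
E
```

```text
(no output)
```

View pics/crop1.png

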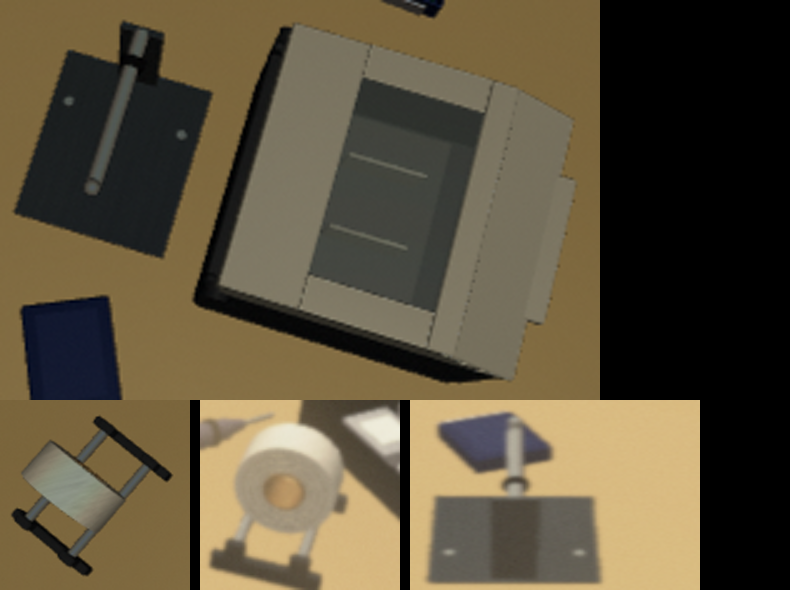

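The crop confirms the white ring with a brown core on the cradle rods. The bar's free end is at crop (92,187), and the lip's front edge runs from (575,178) to (543,322). Next I refine these with rays.

```bash
python3 - <<'E'
from h import *
f=np.load("pics/top0.npz"); W=cloud("top",f["d"]); P=f["p"]
def line(s):
    c=s[:,:2].mean(0); u=np.linalg.svd(s[:,:2]-c)[2][0]; return c,u,np.degrees(np.arctan2(u[1],u[0]))
c2p=lambda x,y:(280+x/2.5,165+y/2.5)
pr=lambda *a:print(*[np.round(x,4) if not isinstance(x,str) else x for x in a])
# bar via pixels: brighter than base, z
sub=np.zeros((480,640),bool); sub[185:245,305:345]=1
m=sub&(W[...,2]>.105)&(W[...,2]<.145); s=W[m]; 
c,u,a=line(s); t=(s[:,:2]-c)@u; pr("bar",c,u,a,t.min(),t.max(),len(s)); pr(c+u*t.min(),c+u*t.max())
for q in [(92,187),(128,72),(92,187-0)]: pr("barpix",ray("top",*c2p(*q),.128))
g=cv2.cvtColor(P,cv2.COLOR_RGB2GRAY)
# lip front edge & cover corners
l1,l2=ray("top",*c2p(575,178),.133),ray("top",*c2p(543,322),.133)
d=l2-l1; pr("lip",l1,l2,np.linalg.norm(d),np.degrees(np.arctan2(d[1],d[0])),(l1+l2)/2)
r1,r2=ray("top",*c2p(296,24),.16),ray("top",*c2p(219,288),.16); d=r2-r1
pr("rear top edge",r1,r2,np.linalg.norm(d),np.degrees(np.arctan2(d[1],d[0])),(r1+r2)/2)
# base of holder corners z~.008
for q in [(70,50),(213,93),(163,257),(14,212)]: pr("base",ray("top",*c2p(*q),.008))
# cradle ends, z .04
for q in [(190,217),(233,252),(140,273),(183,308)]: pr("cr",ray("top",*q,.04))
E
```

```text
bar [0.562  0.0364] [-0.9355  0.3534] 159.304 -0.057 0.0613 411
[0.6154 0.0162] [0.5047 0.0581]
barpix [0.5101 0.0558 0.128 ]
barpix [0.5957 0.0238 0.128 ]
barpix [0.5101 0.0558 0.128 ]
lip [ 0.4942 -0.2948  0.133 ] [ 0.3921 -0.257   0.133 ] 0.1089 159.6665 [ 0.4431 -0.2759  0.133 ]
rear top edge [ 0.6144 -0.0982  0.16  ] [ 0.4273 -0.0271  0.16  ] 0.2002 159.167 [ 0.5208 -0.0627  0.16  ]
base [0.656  0.0671 0.008 ]
base [ 0.6103 -0.0522  0.008 ]
base [4.726e-01 4.000e-04 8.000e-03]
base [0.5179 0.1214 0.008 ]
cr [0.5916 0.3103 0.04  ]
cr [0.5138 0.2246 0.04  ]
cr [0.4828 0.4095 0.04  ]
cr [0.4086 0.3245 0.04  ]
```

```bash
cat >> h.py <<'E'
def pose(p,zd,yd):
    "tool pose: position, tool z direction, tool y direction (made orthogonal)"
    z=np.array(zd,float); z/=np.linalg.norm(z); y=np.array(yd,float); y-=z*(y@z); y/=np.linalg.norm(y)
    return np.array(p,float),np.stack([np.cross(y,z),y,z],1)
def down(p,xang):
    a=np.radians(xang); return pose(p,[0,0,-1],[np.sin(a),-np.cos(a),0])
def plan(goal,start=None,n=None,cap=.162,capr=.152):
    "equal rows (shift then turn, tool axes) from start to goal; prints the row"
    o=monitor.get_obs()
    p,M=start if start else (o["position"],R.from_rotvec(o["tcp_rot"]).as_matrix())
    g,G=goal; w=R.from_matrix(M.T@G).as_rotvec()
    N=n or 1
    while 1:
        A=sum(M@R.from_rotvec(w*k/N).as_matrix() for k in range(N)); d=np.linalg.solve(A,g-p)/.25
        t=w/N/np.radians(45)
        if n or (np.linalg.norm(d)<=cap and np.linalg.norm(t)<=capr): break
        N+=1
    print("rows",N,d.round(4).tolist()+t.round(4).tolist()); return goal
E
python3 - <<'E'
from h import *
plan(down([.503,.327,.33],47.8))
E
```

```text
rows 23 [0.1261, -0.0888, -0.0172, -0.0001, -0.0, -0.0264]
```

Emit:
arm_command(
  steps=[0.126,-0.089,-0.02,0,0,-0.026,0.126,-0.089,-0.02,0,0,-0.026,0.126,-0.089,-0.02,0,0,-0.026,0.126,-0.089,-0.02,0,0,-0.026,0.126,-0.089,-0.02,0,0,-0.026,0.126,-0.089,-0.02,0,0,-0.026,0.126,-0.089,-0.02,0,0,-0.026,0.126,-0.089,-0.02,0,0,-0.026,0.126,-0.089,-0.02,0,0,-0.026,0.126,-0.089,-0.02,0,0,-0.026,0.126,-0.089,-0.02,0,0,-0.026,0.126,-0.089,-0.02,0,0,-0.026,0.126,-0.089,-0.02,0,0,-0.026,0.126,-0.089,-0.02,0,0,-0.026,0.126,-0.089,-0.02,0,0,-0.026,0.126,-0.089,-0.02,0,0,-0.026,0.126,-0.089,-0.02,0,0,-0.026,0.126,-0.089,-0.02,0,0,-0.026,0.126,-0.089,-0.02,0,0,-0.026,0.126,-0.089,-0.02,0,0,-0.026],
  fingers=85,
)

```text
clock: 1.77
position: [0.485, 0.2145, 0.331]
tcp_rot: [2.913, 1.176, -0.001]
contact_force: [0.3, -0.8, -0.3]
opening: 0.993
grip_force: 0.0
```

Emit:
arm_command(
  steps=[0.126,-0.089,0,0,0,-0.026,0.126,-0.089,0,0,0,-0.026,0.12,-0.089,0,0,0,-0.026,0,0,0,0,0,0],
)

```text
clock: 2.1
position: [0.5027, 0.3309, 0.3276]
tcp_rot: [-2.871, -1.272, 0.008]
contact_force: [-0.4, 0.5, -1.1]
opening: 0.998
grip_force: 0.0
```

```bash
python3 - <<'E'
from h import *
o=monitor.get_obs(); print({k:np.round(o[k],4).tolist() for k in ["clock","joint_positions","position","tcp_rot","qvel"]})
T=wristT(); p,d=viewer.snapshot("wrist"); np.savez("pics/w1.npz",p=p,d=d,T=T); cv2.imwrite("pics/w1.png",p[:,:,::-1])
W=cloud("wrist",d,T)
m=(W[...,2]>.10)&(W[...,2]<.15)&(abs(W[...,0]-.503)<.1)&(abs(W[...,1]-.327)<.1); m&=p.min(-1)>90
s=W[m]; print(len(s), np.percentile(s[:,2],[50,99]))
s=s[s[:,2]>.12]; r=cv2.minAreaRect(s[:,:2].astype(np.float32)); print(r,cv2.boxPoints(r).round(4).tolist(),s.mean(0))
q=cv2.minAreaRect(np.argwhere(m)[:,::-1].astype(np.float32)); print(q)
E
```

```text
{'clock': 2.1, 'joint_positions': [0.5201, 0.2826, 0.9536, 0.0016, 1.9103, 1.2573], 'position': [0.5027, 0.3309, 0.3276], 'tcp_rot': [-2.8714, -1.2721, 0.0078], 'qvel': [-0.0752, -0.0767, 0.0787, -0.0339, 0.0083, -0.0446]}
5927 [0.12919258 0.13523297]
((0.5022169947624207, 0.32965952157974243), (0.0751650482416153, 0.049925580620765686), 47.8365478515625) [[0.4584999978542328, 0.31859999895095825], [0.49549999833106995, 0.2849999964237213], [0.5458999872207642, 0.3407999873161316], [0.508899986743927, 0.3743000030517578]] [0.50393525 0.3316143  0.12999162]
((323.5, 201.5), (105.0, 57.0), 90.0)
```

View pics/w1.png

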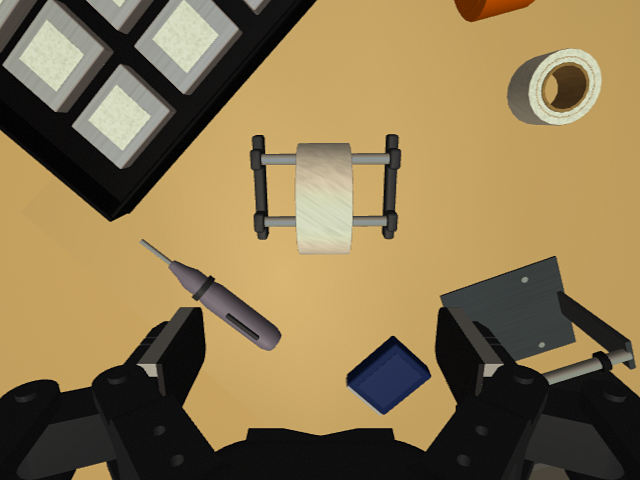

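The wrist view shows the roll at (324,200) with its axis along the image's horizontal, centred between the end pieces (257–390). The gripper yaw matches, so I go straight down and pinch.

```bash
python3 - <<'E'
from h import *
print(monitor.get_obs()["position"]); plan(down([.503,.329,.099],47.8))
E
```

```text
[0.50294643 0.32831813 0.32837737]
rows 6 [0.0007, -0.0001, 0.1529, -0.0003, 0.0009, -0.0005]
```

Emit:
arm_command(
  steps=[0.001,0,0.15,0,0,0,0,0,0.15,0,0,0,0,0,0.15,0,0,0,0,0,0.15,0,0,0,0,0,0.12,0,0,0,0,0,0.1,0,0,0,0,0,0.06,0,0,0,0,0,0.035,0,0,0,0,0,0,0,0,0,0,0,0,0,0,0],
)

```text
clock: 2.98
position: [0.504, 0.3253, 0.1034]
tcp_rot: [2.877, 1.262, 0.001]
contact_force: [0.1, -0.8, 0.7]
opening: 0.994
grip_force: 0.0
```

Emit:
arm_command(
  steps=[0,0,0,0,0,0,0,0,0,0,0,0,0,0,0,0,0,0,0,0,0,0,0,0,0,0,0,0,0,0,0,0,0,0,0,0,0,0,0,0,0,0,0,0,0,0,0,0],
  fingers=30,
)

```text
clock: 3.65
position: [0.5041, 0.3262, 0.1042]
tcp_rot: [-2.876, -1.263, -0.004]
contact_force: [-1.3, 1.1, 6.8]
opening: 0.579
grip_force: 62.2
```

```bash
python3 - <<'E'
from h import *
o=monitor.get_obs(); p=o["position"]; M=R.from_rotvec(o["tcp_rot"]).as_matrix()
q=down(p+[0,0,.1],47.8)
plan(down([.4549,.0765,.155],69.4),q)
print(o["joint_positions"].round(4))
E
```

```text
rows 7 [-0.1358, 0.0543, 0.0281, 0.0, 0.0, -0.0686]
[ 0.5128  0.3336  1.3374 -0.      1.4682  1.2558]
```

Emit:
arm_command(
  steps=[0,0,-0.03,0,0,0,0,0,-0.07,0,0,0,0,0,-0.1,0,0,0,0,0,-0.1,0,0,0,0,0,-0.1,0,0,0,0,0,0,0,0,0],
)

```text
clock: 4.15
position: [0.5052, 0.3265, 0.2084]
tcp_rot: [-2.876, -1.263, -0.014]
contact_force: [1.7, -0.3, -2.4]
opening: 0.571
grip_force: 63.0
```

Emit:
arm_command(
  steps=[-0.095,0.038,0.02,0,0,-0.048,-0.095,0.038,0.02,0,0,-0.048,-0.095,0.038,0.02,0,0,-0.048,-0.095,0.038,0.02,0,0,-0.048,-0.095,0.038,0.02,0,0,-0.048,-0.095,0.038,0.02,0,0,-0.048,-0.095,0.038,0.02,0,0,-0.048,-0.095,0.038,0.02,0,0,-0.048,-0.095,0.038,0.02,0,0,-0.048,-0.095,0.038,0.02,0,0,-0.048,0,0,0,0,0,0,0,0,0,0,0,0,0,0,0,0,0,0],
)

```text
clock: 5.23
position: [0.4544, 0.0763, 0.1515]
tcp_rot: [-2.589, -1.778, 0.002]
contact_force: [-0.2, 0.4, -2.7]
opening: 0.575
grip_force: 63.1
```

```bash
python3 - <<'E'
from h import *
o=monitor.get_obs(); print(o["position"],o["contact_force"])
plan(down([.4549,.0765,.152],69.4))
ims=[]
for n in ["top","scene"]:
    p,d=viewer.snapshot(n); np.savez(f"pics/{n}1.npz",p=p,d=d); ims.append(p)
a,b=ims
c=np.hstack([cv2.resize(a[150:300,250:400],(400,400)),cv2.resize(b[180:320,240:380],(400,400))]); cv2.imwrite("pics/pre.png",c[:,:,::-1])
E
```

```text
[0.45436226 0.07629925 0.15151219] [-0.15714965  0.40939199 -2.70169032]
rows 1 [0.0015, 0.0017, -0.002, -0.0019, 0.0005, -0.0095]
```

View pics/pre.png

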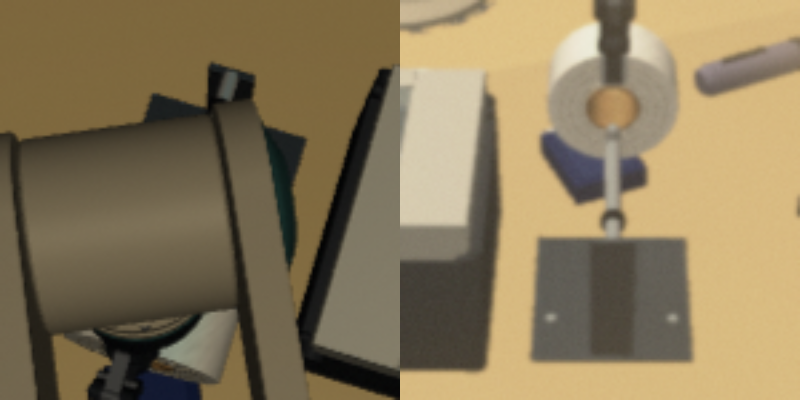

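Right half: the hole is at crop (613,106) and the bar runs down along x≈612 just below it, so they look aligned. I'll check that with rays.

```bash
python3 - <<'E'
from h import *
f=np.load("pics/scene1.npz"); p=f["p"]; W=cloud("scene",f["d"])
yd=np.array([-.936,.352,0]); xd=np.array([.352,.936,0]); B=np.array([.5625,.036,.12])
hsv=cv2.cvtColor(p,cv2.COLOR_RGB2HSV); sub=p[200:245,295:335]; 
m=(hsv[...,1]>90); k=np.zeros_like(m); k[205:231,303:327]=1; m&=k
c=cv2.minEnclosingCircle(np.argwhere(m)[:,::-1].astype(np.float32)); ys,xs=np.nonzero(m); print(c,xs.min(),xs.max(),ys.min(),ys.max(),m.sum())
s=W[190:240,290:340].reshape(-1,3); L=np.stack([(s-B)@xd,(s-B)@yd,s[:,2]],1); fm=(abs(L[:,1]-.085)<.012)&(L[:,2]>.06)
l=L[fm]; print("face y",np.median(l[:,1]),"x range",np.percentile(l[:,0],[1,50,99]),"z",np.percentile(l[:,2],[1,50,99]),len(l))
# hole centre by ray on plane y=.09
i=viewer.camera_info("scene");K=i["mtx"];T=i["cam_to_world"]
for u,v in [c[0],((xs.min()+xs.max())/2,(ys.min()+ys.max())/2)]:
    r=T[:3,:3]@[(u-K[0,2])/K[0,0],-(v-K[1,2])/K[1,1],-1]; o=T[:3,3]
    for Y in (.09,): t=(Y-(o-B)@yd)/(r@yd); q=o+t*r; print("hole",(q-B)@xd,q[2])
# bar in scene: points
m2=(W[...,2]>.108)&(W[...,2]<.14); m2[:215]=0; m2[262:]=0; m2[:,:300]=0; m2[:,330:]=0
s=W[m2]; L=np.stack([(s-B)@xd,(s-B)@yd,s[:,2]],1); L=L[abs(L[:,0])<.02]
for a in range(-40,70,20): 
    q=L[(L[:,1]>a/1e3)&(L[:,1]<(a+20)/1e3)]
    if len(q): print("bar",a,len(q),q.mean(0).round(4),q.max(0).round(4))
for y in (60,20,-20): print(project("scene",B+yd*y/1e3))
g=p[214:262:6].mean(-1) if p.ndim==3 else 0
for v in range(228,258,4): print(v,p[v,306:326].mean(-1).astype(int).tolist())
E
```

```text
((314.0, 217.5), 9.013978004455566) 305 323 210 224 210
face y 0.09141075159027372 x range [-0.04941867  0.00054068  0.05286188] z [0.07713293 0.13405682 0.1882173 ] 1158
hole 0.000786260684843821 0.1275024555036145
hole 0.0007729370656694018 0.12896268770812003
bar -40 22 [ 0.0005 -0.0283  0.1239] [ 0.0047 -0.0202  0.1263]
bar -20 30 [ 0.     -0.0097  0.1231] [ 0.0049 -0.0003  0.1259]
bar 0 26 [0.0004 0.0103 0.1236] [0.005  0.0195 0.1266]
bar 20 27 [0.0008 0.0299 0.1235] [0.0052 0.0399 0.1282]
bar 40 41 [0.0006 0.0504 0.1277] [0.0053 0.0581 0.1361]
(np.float64(313.69920405964507), np.float64(227.57650100838066))
(np.float64(313.7789381610555), np.float64(238.07676448342798))
(np.float64(313.86308157861635), np.float64(249.157695207559))
228 [137, 145, 146, 141, 141, 136, 130, 127, 124, 121, 119, 128, 138, 144, 142, 137, 137, 141, 142, 143]
232 [143, 144, 142, 142, 144, 146, 163, 168, 164, 155, 139, 133, 140, 139, 142, 142, 139, 144, 144, 146]
236 [86, 86, 89, 91, 95, 123, 162, 168, 167, 155, 127, 99, 89, 90, 86, 83, 82, 86, 109, 139]
240 [87, 84, 84, 82, 90, 120, 162, 168, 165, 156, 127, 91, 77, 73, 71, 71, 70, 65, 70, 82]
244 [68, 69, 67, 67, 74, 105, 146, 165, 166, 155, 127, 87, 64, 65, 64, 63, 65, 68, 74, 98]
248 [64, 64, 65, 70, 76, 110, 149, 167, 167, 157, 140, 140, 161, 173, 175, 175, 178, 176, 177, 176]
252 [177, 176, 175, 177, 174, 167, 154, 153, 152, 144, 135, 143, 168, 176, 175, 175, 177, 176, 176, 177]
256 [177, 176, 175, 158, 111, 77, 83, 104, 110, 100, 80, 71, 104, 149, 172, 173, 175, 176, 176, 176]
```

Emit:
arm_command(
  steps=[0,0,0.008,0,0,-0.01,0,0.03,0,0,0,0,0,0.05,0,0,0,0,0,0.05,0,0,0,0,0,0.05,0,0,0,0,0,0.05,0,0,0,0,0,0.05,0,0,0,0,0,0.05,0,0,0,0,0,0.05,0,0,0,0,0,0.04,0,0,0,0,0,0.025,0,0,0,0,0,0,0,0,0,0],
)

```text
clock: 6.33
position: [0.5599, 0.0368, 0.15]
tcp_rot: [2.582, 1.79, -0.0]
contact_force: [0.4, 0.7, -3.9]
opening: 0.572
grip_force: 63.3
```

```bash
python3 - <<'E'
from h import *
o=monitor.get_obs(); print(o["position"],o["contact_force"],o["torque"])
print(o["joint_positions"].round(4))
yd=np.array([-.936,.352,0]); B=np.array([.5625,.036,.12]); print((o["position"]-B)@yd)
E
```

```text
[0.55988531 0.03680668 0.15004393] [ 0.3522133   0.70096597 -3.92259102] [-0.0464238   0.02882255  0.02853004]
[-0.0000e+00  1.9240e-01  1.4111e+00 -2.0000e-04  1.5383e+00  3.5860e-01]
0.0027312977649815826
```

Emit:
arm_command(
  steps=[0,0,0.02,0,0,0,0,0,0.02,0,0,0,0,0,0.02,0,0,0,0,0,0.012,0,0,0,0,0,0.004,0,0,0,0,0,0,0,0,0,0,0,0,0,0,0],
)

```text
clock: 6.92
position: [0.559, 0.0371, 0.1317]
tcp_rot: [2.582, 1.79, 0.0]
contact_force: [-0.2, -0.2, -3.7]
opening: 0.577
grip_force: 63.3
```

Emit:
arm_command(
  steps=[0,0,0,0,0,0,0,0,0,0,0,0,0,0,0,0,0,0,0,0,0,0,0,0,0,0,0,0,0,0,0,0,0,0,0,0,0,0,0,0,0,0,0,0,0,0,0,0],
  fingers=66,
)

```text
clock: 7.58
position: [0.559, 0.0371, 0.1315]
tcp_rot: [2.582, 1.79, -0.0]
contact_force: [-1.0, -0.3, 0.5]
opening: 0.77
grip_force: 0.0
```

Emit:
arm_command(
  steps=[0,0,-0.05,0,0,0,0,0,-0.1,0,0,0,0,0,-0.12,0,0,0,0,0,-0.15,0,0,0,0,0,-0.15,0,0,0,0,0,-0.13,0,0,0,0,0,0,0,0,0],
)

```text
clock: 8.17
position: [0.5603, 0.0371, 0.3163]
tcp_rot: [2.575, 1.785, 0.018]
contact_force: [0.9, -0.3, 1.1]
opening: 0.773
grip_force: 0.0
```

```bash
python3 - <<'E'
from h import *
yd=np.array([-.936,.352,0]); xd=np.array([.352,.936,0]); B=np.array([.5625,.036,.12])
p,d=viewer.snapshot("scene"); W=cloud("scene",d)
s=W[185:300,280:350].reshape(-1,3); L=np.stack([(s-B)@xd,(s-B)@yd,s[:,2]],1)
l=L[(L[:,2]>.045)&(abs(L[:,0])<.07)&(L[:,1]>-.05)&(L[:,1]<.1)]
fc=l[(abs(l[:,1]+.022)<.02)&(l[:,2]<.155)&(l[:,2]>.06)]
print("face",np.median(fc[:,1]),np.percentile(fc[:,0],[1,50,99]),"top z",np.percentile(l[:,2],99.5),"z low",np.percentile(fc[:,2],[1]))
cv2.imwrite("pics/hung.png",cv2.resize(p[170:320,170:370],(600,450))[:,:,::-1])
# kinematics fit (tool-down states)
o=monitor.get_obs(); q=o["joint_positions"]; print(q.round(4),o["position"])
D=[([.0528,1.4017],[.18380,-.49146,.23046]),([.3336,1.3374],[.5041,.3262,.1042]),([.1924,1.4111],[.55988,.03681,.15004]),(q[1:3],o["position"])]
A=[];b=[]
for (a,c),P in D:
    r=np.sqrt(P[0]**2+P[1]**2-.0368**2); s=a+c
    A+=[[np.sin(a),np.sin(s),0,np.cos(s)],[np.cos(a),np.cos(s),1,-np.sin(s)]]; b+=[r,P[2]]
for k in (3,4):
    x,res,_,_=np.linalg.lstsq(np.array(A)[:,:k],np.array(b),rcond=None); print(x.round(4),(np.array(A)[:,:k]@x-b).round(4))
E
```

```text
face -0.02013066862033177 [-0.05103786  0.00017931  0.05368893] top z 0.16116224393650477 z low [0.06316607]
[ 4.0000e-04  1.4540e-01  1.1412e+00 -1.0000e-04  1.8454e+00  3.5880e-01] [0.55995936 0.03707595 0.3123578 ]
[ 0.2522  0.522  -0.0819] [ 0.0084  0.      0.0026 -0.0001  0.0101 -0.0015 -0.0224  0.0016]
[ 0.3651  0.494  -0.075   0.1171] [ 0.0001  0.0001  0.0001 -0.0002 -0.0002  0.0001 -0.     -0.0001]
```

View pics/hung.png

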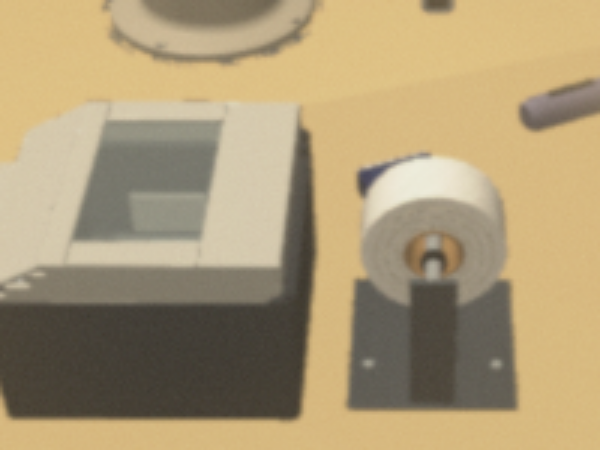

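The roll hangs on the bar with its face squarely around the core and its top at z 0.161 (expected 0.161). Now the cover: I move in front of the lip with the fingers shut, then tilt.

```bash
python3 - <<'E'
from h import *
g=plan(down([.400,-.37,.30],69.4))
E
```

```text
rows 11 [-0.159, -0.0025, 0.0042, 0.001, -0.0004, 0.0001]
```

Emit:
arm_command(
  steps=[-0.16,-0.003,0.004,0,0,0,-0.16,-0.003,0.004,0,0,0,-0.16,-0.003,0.004,0,0,0,-0.16,-0.003,0.004,0,0,0,-0.16,-0.003,0.004,0,0,0,-0.16,-0.003,0.004,0,0,0,-0.16,-0.003,0.004,0,0,0,-0.16,-0.003,0.004,0,0,0,-0.16,-0.003,0.004,0,0,0,-0.16,-0.003,0.004,0,0,0,-0.15,-0.003,0.004,0,0,0,0,0,0,0,0.13,0,0,0,0,0,0.13,0,0,0,0,0,0.13,0,0,0,0,0,0.13,0,0,0,0,0,0,0,0,0,0,0,0,0],
  fingers=0,
)

```text
clock: 9.63
position: [0.3971, -0.3704, 0.294]
tcp_rot: [-2.359, -1.631, -0.485]
contact_force: [0.1, 0.3, 0.1]
opening: 0.003
grip_force: 0.0
```

```bash
python3 - <<'E'
from h import *
o=monitor.get_obs(); print({k:np.round(o[k],4).tolist() for k in ["joint_positions","position","tcp_rot","opening"]}); print(R.from_rotvec(o["tcp_rot"]).as_matrix().round(4))
E
```

```text
{'joint_positions': [-0.9858, 0.2466, 1.1077, 0.3613, 2.0105, -0.5067], 'position': [0.3971, -0.3704, 0.294], 'tcp_rot': [-2.3589, -1.6312, -0.4852], 'opening': 0.0027}
[[ 0.3246  0.9358  0.1375]
 [ 0.8588 -0.3525  0.3717]
 [ 0.3963 -0.0026 -0.9181]]
```

Emit:
arm_command(
  steps=[0,0,0,0,0.12,0,0,0,0,0,0.12,0,0,0,0,0,0.12,0,0,0,0,0,0.12,0,0,0,0,0,0,0,0,0,0,0,0,0],
)

```text
clock: 10.13
position: [0.398, -0.3694, 0.2947]
tcp_rot: [-2.104, -1.458, -0.866]
contact_force: [0.6, -0.5, 0.2]
opening: 0.004
grip_force: 0.0
```

```bash
python3 - <<'E'
from h import *
o=monitor.get_obs(); q=o["joint_positions"]; print(q.round(4),o["position"]); M=R.from_rotvec(o["tcp_rot"]).as_matrix(); print(M.round(4))
Rz=lambda a:R.from_euler('z',a).as_matrix(); Ry=lambda a:R.from_euler('y',a).as_matrix()
D=[([-1.28331,.05285,1.40174,0,1.68857,-.07027],[.18380,-.49146,.23046]),([.5128,.3336,1.3374,0,1.4682,1.2558],[.5041,.3262,.1042]),([0,.1924,1.4111,-.0002,1.5383,.3586],[.55988,.03681,.15004]),([.0004,.1454,1.1412,0,1.8454,.3588],[.55996,.03708,.31236]),([-.9858,.2466,1.1077,.3613,2.0105,-.5067],[.3971,-.3704,.2940]),(q,o["position"])]
for s4 in (1,-1):
    W=Rz(q[0])@Ry(q[1]+q[2])@Rz(s4*q[3])@Ry(q[4]); print(s4,"tool z pred",W[:,2].round(4),"z-res",(W.T@M).round(3).tolist())
    A=[];b=[]
    for j,P in D:
        s=j[1]+j[2]; B=Rz(j[0]); M4=B@Ry(s)@Rz(s4*j[3]); M5=M4@Ry(j[4])
        A.append(np.stack([B@[np.sin(j[1]),0,np.cos(j[1])],(B@Ry(s))[:,2],(B@Ry(s))[:,0],[0,0,1],B[:,1],M4[:,1],M5[:,0],M5[:,2]],1)); b.append(P)
    A=np.vstack(A); b=np.hstack(b); x,_,rk,sv=np.linalg.lstsq(A,b,rcond=None); print("a2 d4 e d1 b1 b2 a5 L",x.round(4),rk,sv.round(3),abs(A@x-b).max())
E
```

```text
[-1.0925  0.4007  1.0336  0.6858  2.1715 -0.4708] [ 0.39802546 -0.36938706  0.29472723]
[[ 0.2497  0.9365  0.2461]
 [ 0.664  -0.3506  0.6604]
 [ 0.7048 -0.0015 -0.7094]]
1 tool z pred [ 0.2461  0.6604 -0.7094] z-res [[0.454, -0.891, -0.0], [0.891, 0.454, -0.0], [0.0, -0.0, 1.0]]
a2 d4 e d1 b1 b2 a5 L [ 3.529e-01  4.960e-01  1.065e-01  2.065e-01  3.670e-02  1.000e-04
 -2.000e-04  2.802e-01] 8 [4.835 3.467 3.421 0.661 0.598 0.218 0.189 0.15 ] 3.149214786318799e-05
-1 tool z pred [-0.6815  0.1795 -0.7094] z-res [[0.831, -0.411, 0.374], [-0.075, 0.584, 0.809], [-0.551, -0.7, 0.454]]
a2 d4 e d1 b1 b2 a5 L [-0.136   0.5071 -0.1522 -0.0252  0.2731 -0.2241 -0.0821 -0.1667] 8 [4.835 3.467 3.421 0.661 0.598 0.218 0.189 0.15 ] 0.05543646060979274
```

```bash
cat >> h.py <<'E'
Rz=lambda a:R.from_euler('z',a).as_matrix(); Ry=lambda a:R.from_euler('y',a).as_matrix()
def fk(j):
    s=j[1]+j[2]; B=Rz(j[0]); F=B@Ry(s); M=F@Rz(j[3])@Ry(j[4])@Rz(j[5]+np.pi/2)
    return B@[.3529*np.sin(j[1]),.0367,.3529*np.cos(j[1])+.2065]+.496*F[:,2]+.1065*F[:,0]+.2802*M[:,2],M
from scipy.optimize import least_squares
LO=[-2.9,-.91,.12,-1.06,.26,-2.93]; HI=[2.9,2.17,2.37,4.2,2.73,2.93]
def ik(g,q0):
    def f(j):
        p,M=fk(j); return np.r_[(p-g[0])*5,R.from_matrix(g[1].T@M).as_rotvec()]
    r=least_squares(f,np.clip(q0,np.array(LO)+1e-6,np.array(HI)-1e-6),bounds=(LO,HI)); return r.x,abs(r.fun).max()
xd=np.array([.352,.936,0]); yd=np.array([-.936,.352,0]); LIP=np.array([.443,-.276,.125])
def lift(th,be,along=.015,half=.011,off=(0,0)):
    th,be=np.radians([th,be]); H=LIP+.228*xd
    e=H-.228*np.cos(th)*xd+[0,0,.228*np.sin(th)]
    f=np.cos(be)*xd-[0,0,np.sin(be)]; n=np.sin(be)*xd+[0,0,np.cos(be)]
    p=e+along*f-half*n+off[0]*xd+[0,0,off[1]]
    return pose(p,f,-yd)
E
python3 - <<'E'
from h import *
o=monitor.get_obs(); q=o["joint_positions"]; print(fk(q)[0]-o["position"])
pre=lift(0,45,off=(-.035,-.012)); a=plan(pre); j,e=ik(pre,q); print("pre",pre[0],j.round(3),e)
b=plan(lift(0,45,off=(0,-.006)),pre); j,e=ik(b,j); print(j.round(3),e)
for th in range(0,64,10):
    g=lift(th,45+th/3); j,e=ik(g,j); print(th,g[0].round(3),j.round(3),round(e,5))
E
```

```text
[-2.93361688e-04  1.78070991e-05 -5.62802156e-05]
rows 6 [-0.0606, 0.0063, 0.1279, -0.0005, 0.0007, 0.0]
pre [ 0.43167561 -0.30611259  0.09461522] [-0.996  0.461  1.368  0.623  1.798 -0.647] 5.956855915204189e-12
rows 1 [0.116, -0.0, 0.082, 0.0, 0.0, 0.0]
[-0.949  0.407  1.427  0.643  1.767 -0.612] 1.3183898417423734e-15
0 [ 0.444 -0.273  0.107] [-0.949  0.399  1.424  0.644  1.776 -0.605] 0.0
10 [ 0.445 -0.271  0.146] [-0.928  0.323  1.412  0.614  1.804 -0.546] 0.0
20 [ 0.448 -0.262  0.184] [-0.896  0.25   1.398  0.584  1.83  -0.481] 0.0
30 [ 0.454 -0.248  0.22 ] [-0.852  0.184  1.381  0.554  1.851 -0.411] 0.0
40 [ 0.461 -0.227  0.253] [-0.795  0.126  1.362  0.521  1.866 -0.335] 0.0
50 [ 0.471 -0.202  0.281] [-0.725  0.078  1.341  0.483  1.876 -0.254] 0.0
60 [ 0.482 -0.173  0.304] [-0.642  0.042  1.319  0.44   1.88  -0.168] 0.0
```

Emit:
arm_command(
  steps=[-0.045,0.005,0.096,0,0,0,-0.045,0.005,0.096,0,0,0,-0.045,0.005,0.096,0,0,0,-0.045,0.005,0.096,0,0,0,-0.045,0.005,0.096,0,0,0,-0.045,0.005,0.096,0,0,0,-0.045,0.005,0.096,0,0,0,-0.045,0.005,0.096,0,0,0,0,0,0,0,0,0,0,0,0,0,0,0],
)

```text
clock: 10.97
position: [0.4328, -0.3047, 0.0968]
tcp_rot: [-2.101, -1.461, -0.867]
contact_force: [0.3, -0.2, -0.1]
opening: 0.0
grip_force: 0.0
```

```bash
python3 - <<'E'
from h import *
o=monitor.get_obs(); print(o["position"],o["contact_force"]); plan(lift(0,45,off=(0,-.006)))
T=wristT(); p,d=viewer.snapshot("wrist"); np.savez("pics/w2.npz",p=p,d=d,T=T); cv2.imwrite("pics/w2.png",p[:,:,::-1])
for s in (-.055,0,.055): print("lip proj",np.round(project("wrist",LIP+yd*s,T),1), np.round(project("wrist",LIP+yd*s+[0,0,.008],T),1))
print("tcp",np.round(project("wrist",o["position"],T),1))
E
```

```text
[ 0.43277943 -0.30474552  0.09684707] [ 0.26818009 -0.199118   -0.08853166]
rows 1 [0.1052, -0.0016, 0.0834, -0.004, 0.0032, 0.0038]
lip proj [471.5 213.6] [479.1 201.5]
lip proj [322.2 213.1] [322.3 201. ]
lip proj [173.2 212.7] [165.8 200.6]
tcp [323.2 316.6]
```

View pics/w2.png

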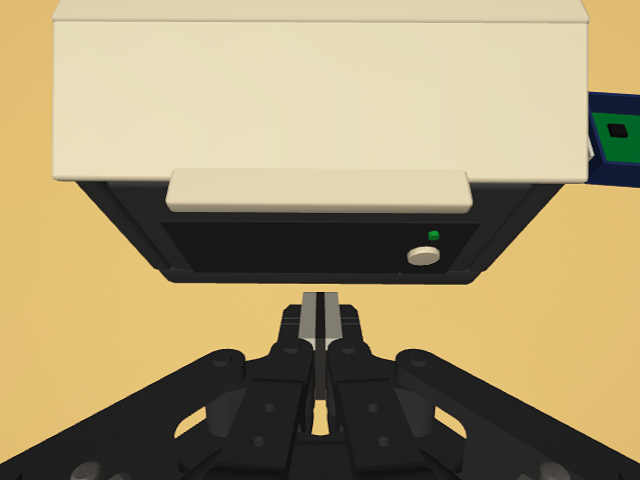

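The lip's lower front edge is at y≈212, x 166–472, matching the projection. The shut fingers sit centred below it at (320,292). Now I insert and lift along the arc.

```bash
python3 - <<'E'
from h import *
a=lift(0,45,off=(0,-.006))
for th in range(0,61,10): a=plan(lift(th,45+th/3),a,n=3 if th else 1)
E
```

```text
rows 1 [0.017, -0.0, -0.017, 0.0, 0.0, 0.0]
rows 3 [0.0388, 0.0, -0.0357, -0.0, -0.0247, 0.0]
rows 3 [0.0426, -0.0, -0.0308, 0.0, -0.0247, 0.0]
rows 3 [0.0457, 0.0, -0.0256, 0.0, -0.0247, 0.0]
rows 3 [0.0483, -0.0, -0.02, -0.0, -0.0247, -0.0]
rows 3 [0.0502, -0.0, -0.0141, 0.0, -0.0247, -0.0]
rows 3 [0.0514, 0.0, -0.008, 0.0, -0.0247, 0.0]
```

Emit:
arm_command(
  steps=[0.035,0,0.028,0,0,0,0.035,0,0.028,0,0,0,0.035,0,0.027,0,0,0,0,0,0,0,0,0,0,0,0,0,0,0],
)

```text
clock: 11.43
position: [0.4444, -0.274, 0.1007]
tcp_rot: [-2.102, -1.46, -0.87]
contact_force: [-0.7, -0.6, -0.2]
opening: -0.001
grip_force: 0.0
```

Lift to about 20° first, with slower rows, then check the force.

Emit:
arm_command(
  steps=[0.009,0,-0.009,0,0,0,0.01,0,-0.01,0,0,0,0.02,0,-0.018,0,-0.012,0,0.02,0,-0.018,0,-0.012,0,0.02,0,-0.018,0,-0.012,0,0.02,0,-0.018,0,-0.012,0,0.02,0,-0.018,0,-0.012,0,0.02,0,-0.018,0,-0.012,0,0.021,0,-0.015,0,-0.012,0,0.021,0,-0.015,0,-0.012,0,0.021,0,-0.015,0,-0.012,0,0.021,0,-0.015,0,-0.012,0,0.021,0,-0.015,0,-0.012,0,0.021,0,-0.015,0,-0.012,0,0,0,0,0,0,0],
)

```text
clock: 12.68
position: [0.4488, -0.2629, 0.1867]
tcp_rot: [-2.184, -1.517, -0.763]
contact_force: [-2.7, -4.0, -1.4]
opening: -0.002
grip_force: 2.2
```

```bash
cat > ang.py <<'E'
from h import *
o=monitor.get_obs(); print(o["clock"],o["position"].round(4),o["contact_force"].round(2))
p,d=viewer.snapshot("scene"); W=cloud("scene",d); H=LIP+.228*xd
m=(p.min(-1)>100)&(W[...,2]>.13); s=W[m]; L=np.stack([(s-H)@xd,(s-H)@yd,s[:,2]-.125],1)
L=L[(abs(L[:,1])<.105)&(L[:,0]>-.25)&(L[:,0]<.04)]
# top rear flat of cover: plane fit -> tilt, on rear strip
r=np.hypot(L[:,0],L[:,2]); t=L[(r<.09)&(r>.03)]
best=0
rng=np.random.default_rng(0)
for _ in range(300):
    a,b,c=t[rng.choice(len(t),3,replace=False)]; n=np.cross(b-a,c-a); l=np.linalg.norm(n)
    if l<1e-6: continue
    n/=l; k=(abs((t-a)@n)<.003).sum()
    if k>best: best,N=k,n
N*=np.sign(N[2]) ; print("plane normal",N.round(3),best,len(t),"angle",np.degrees(np.arctan2(N[0],N[2])).round(1))
cv2.imwrite("pics/lift_%d.png"%(o["clock"]*10),cv2.resize(p[100:320,100:400],(600,440))[:,:,::-1])
E
python3 ang.py
```

```text
12.6833 [ 0.4488 -0.2629  0.1867] [-2.67 -3.96 -1.4 ]
plane normal [ 0.342 -0.004  0.94 ] 2146 2557 angle 20.0
```

Emit:
arm_command(
  steps=[0.023,0,-0.013,0,-0.012,0,0.023,0,-0.013,0,-0.012,0,0.023,0,-0.013,0,-0.012,0,0.023,0,-0.013,0,-0.012,0,0.023,0,-0.013,0,-0.012,0,0.023,0,-0.013,0,-0.012,0,0.024,0,-0.01,0,-0.012,0,0.024,0,-0.01,0,-0.012,0,0.024,0,-0.01,0,-0.012,0,0.024,0,-0.01,0,-0.012,0,0.024,0,-0.01,0,-0.012,0,0.024,0,-0.01,0,-0.012,0,0,0,0,0,0,0],
)

```text
clock: 13.82
position: [0.4621, -0.227, 0.2548]
tcp_rot: [-2.26, -1.57, -0.649]
contact_force: [-0.8, -0.5, -0.7]
opening: -0.003
grip_force: 1.0
```

```bash
python3 ang.py; python3 - <<'E'
from h import *
a=plan(lift(50,45+50/3),n=6); plan(lift(60,65),a,n=6)
E
```

```text
13.8167 [ 0.4621 -0.227   0.2548] [-0.77 -0.55 -0.7 ]
plane normal [ 0.655 -0.005  0.756] 1722 2109 angle 40.9
rows 6 [0.0246, -0.0003, -0.0065, -0.0001, -0.0136, 0.0006]
rows 6 [0.0257, 0.0, -0.0041, 0.0, -0.0123, 0.0]
```

Emit:
arm_command(
  steps=[0.02,0,-0.005,0,-0.01,0,0.02,0,-0.005,0,-0.01,0,0.02,0,-0.005,0,-0.01,0,0.02,0,-0.005,0,-0.01,0,0.02,0,-0.005,0,-0.01,0,0.02,0,-0.005,0,-0.01,0,0.02,0,-0.005,0,-0.01,0,0.02,0,-0.004,0,-0.01,0,0.02,0,-0.003,0,-0.01,0,0.02,0,-0.003,0,-0.01,0,0.02,0,-0.003,0,-0.01,0,0.02,0,-0.003,0,-0.01,0,0.015,0,-0.002,0,-0.01,0,0.015,0,-0.002,0,-0.01,0,0.012,0,-0.002,0,-0.008,0,0.008,0,-0.001,0,-0.005,0,0,0,0,0,0,0,0,0,0,0,0,0,0,0,0,0,0,0,0,0,0,0,0,0],
)

```text
clock: 15.53
position: [0.4812, -0.1755, 0.3009]
tcp_rot: [-2.339, -1.62, -0.522]
contact_force: [1.6, -1.1, -0.9]
opening: -0.001
grip_force: 0.6
```

```bash
python3 ang.py; python3 - <<'E'
from h import *
plan(lift(60,65),n=1)
E
```

```text
15.5333 [ 0.4812 -0.1755  0.3009] [ 1.64 -1.1  -0.86]
plane normal [ 0.858 -0.007  0.514] 1289 1651 angle 59.0
rows 1 [0.0159, -0.0014, -0.0069, -0.0009, -0.0036, 0.0008]
```

Emit:
arm_command(
  steps=[0.006,0,-0.001,0,0,0,0.006,0,-0.001,0,0,0,0,0,0,0,0,0,0,0,0,0,0,0,0,0,0,0,0,0,0,0,0,0,0,0,0,0,0,0,0,0,0,0,0,0,0,0,0,0,0,0,0,0,0,0,0,0,0,0,0,0,0,0,0,0],
)

```text
clock: 16.5
position: [0.4821, -0.173, 0.3028]
tcp_rot: [-2.339, -1.621, -0.522]
contact_force: [-1.9, -1.1, -1.4]
opening: -0.004
grip_force: 0.6
```

```bash
python3 ang.py; python3 - <<'E'
from h import *
o=monitor.get_obs(); print(o["qvel"].round(4),o["grip_force"]); import glob,os
f=max(glob.glob("pics/lift_*.png"),key=os.path.getmtime); os.rename(f,"pics/final.png")
E
```

```text
16.5 [ 0.4821 -0.173   0.3028] [-1.88 -1.06 -1.4 ]
plane normal [ 0.867 -0.007  0.498] 1250 1616 angle 60.1
[-0.0022 -0.0001 -0.0002 -0.0003 -0.0002 -0.0005] 0.5581181753223063
```

View pics/final.png

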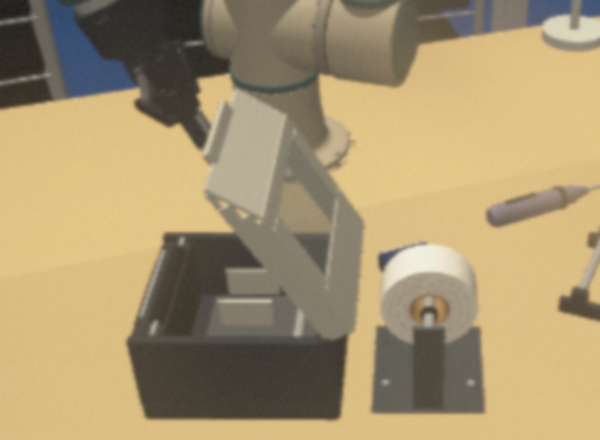

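The picture shows the cover at 60°, resting on the shut fingers at the lip (210,150). The roll hangs on the bar at (428,305), clear of the cover. Handing in.

```bash
python3 -c "
from cell import order
print(order.close_job())"
```

```text
the job is handed in; nothing more can be done
None
```

I hung the roll on the holder's bar, and the fingers are holding the cover still at about 60° (60.1° measured); the job is handed in, at 16.5 s on the clock, but hand-in gave no verdict.

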